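# Flip the circuit board over in its turnover holder

### The job

The board has to be soldered from its other side. With the fingertips only, never pinching or lifting anything, first slide the red-lidded flux jar along the bench until it stands completely off the yellow pad; then push the leaning board carrier up and over its hinge, without slamming it, until it lies flat and fully home above the pad, solder side up. Leave the jar standing and the other things on the bench where they are.

Things in the scene. Friction and masses are not known exactly. Their poses are not given: they have to be found in the camera images.
- holder: Turnover holder fixed to the bench: grey base plate, two blue hinge cheeks. Origin on the bench under the middle of the hinge line; x along the hinge, y away from the pad, z up. In mm: plate x -85..85, y -32..38, 8 high; cheeks at x +-78 (10 thick, 28 deep, 46 high); two black rest posts at x +-55, y -26 (radius 6, 30 high). Place and yaw vary.
- pad_centre (a point): Centre of the yellow pad, a flat sheet on the bench (under 2 mm), 140 mm along the holder's x and 100 mm along its y (holder x -70..70, y -140..-40 mm).
- hinge_mid (a point): Middle of the carrier's hinge line, 35 mm above the bench, axes as the holder's.
- carrier_edge (a point): Middle of the carrier's free edge. Carrier: aluminium frame round a green board, 130 mm wide along the hinge, 120 mm from hinge line to free edge, 10 mm thick (5 mm each side of its mid-plane, which holds the hinge line), about 0.22 kg; black and white components on the side facing the pad, up to 7 mm off the mid-plane; grey solder dots on the other.
- carrier (a joint): Angle of the board carrier about the hinge line (rad): 0 = upright, negative = leaning away from the pad (to the holder's +y), positive = tipped over towards the pad, 1.571 = flat and fully home above the pad, at its stop. Starts at -0.75 to -0.25. The hinge has friction: the carrier stays at any angle where it is left and needs about 2 to 4 N at the free edge to move.
- flux_jar: Flux jar, white with red lid, 41 mm diameter, 44 mm high, about 60 g, standing loose on the yellow pad. Origin at the centre of its underside. It is in the carrier's way; push it low down.
- flux_bottle: Amber bottle with blue cap, 34 mm diameter, 78 mm high, loose, beyond the pad on the holder's -y side. Origin: centre of underside. Leave alone.
- solder_spool: Solder spool standing on its flange, 60 mm diameter, 44 mm high, loose, on the holder's +y side. Origin: centre of underside. Leave alone.
- tweezers: Dark tweezers lying flat, 120 mm long along x, 8 mm high, loose. Origin: at mid length, on the bench. Leave alone.
- tip_cleaner: Black pot with brass wool, 72 mm diameter, 50 mm high, loose. Origin: centre of underside. Leave alone.
- screwdriver: Screwdriver with orange handle lying along its x (handle to -x), 160 mm long, loose. Origin: at mid length, on the bench. Leave alone.
- alcohol_bottle: Bottle with red cap, 56 mm diameter, 110 mm high, loose. Origin: centre of underside. Leave alone.
There are look-alikes about, which are no part of the job. Several things look just like the flux_jar: the one meant starts farthest to the robot's left. There is more than one size of the holder; the job needs the larger.

How it is judged:
By the outcome, as a careful person would: the job done as asked, in the order asked, and still so for the second after the job is handed in, with the robot touching nothing.
It also fails if it takes over 58 s, if anything falls off the work surface, if the arm or the gripper's body presses on something with over 40 N, if the wrist force passes 120 N, or if a joint passes its speed limit or range.

### The arm

A 6-joint arm with a two-finger parallel gripper is mounted at the origin on the work surface. World frame = base frame: x ahead of the robot, y to its left, z up, the work surface at z = 0. Lengths are in m, angles in rad, forces in N, time in s.
With the tool pointing down it reaches from about 0.25 to 0.725 m from the base axis. Payload 4 kg.
Tool frame: the origin (TCP) lies on the centre line of the jaws, within the pads' length; the fingertips stand 17 mm ahead of it and the grasp point (between the pads) lies 2 mm behind it; z points along the fingers, y is the line along which they close (so a half turn about z gives the same grasp; the last joint's range is limited). The gripper opens to 85 mm and grips with 20 to 120 N. Pads are 22 mm wide; open, the fingers measure 114 mm over their backs; the gripper's body (76 mm by 85 mm) begins 54 mm behind the grasp point. The pads swing forward as they close: fully open they stand 13 mm farther back than shut.
Start: joints at [-1.306, 0.241, 0.005, 1.335, 0, 1.571], TCP at [0.131, -0.483, 0.248] pointing down, gripper open.
Joint ranges: [-2.72, 2.72], [-1.05, 1.87], [-1.09, 1.28], [-1.99, 2.15], [-1.42, 1.44], [-3.14, 3.14]. Speed limits (rad/s): [2.79, 2.79, 3.14, 3.14, 3.14, 3.14].

### API

Orientations are given as a unit quaternion [x, y, z, w].
In Python, from workcell import bot, camera, get_calibration gives the robot as it stands.
- The arm moves only by the tool apply_moves, never from a script. Its argument "steps" is a list of rows, each a list of 3 entries, a list of its own where there are three numbers: the shift along the tool's x, y, z as a fraction of full scale, then the turn, a rotation vector about the tool's x, y, z as a fraction of full scale, then the opening, from 0 (shut) to 1 (fully open). A call has exactly 8 rows; each row shifts and turns the commanded pose from where the row before left it, along the tool's axes as they then stand; what a row does not reach is not made up. Full scale, the value 1, is 20 cm for a shift and pi rad for a turn. A row lasts 1/12 s, in which the tool goes at most 41.7 mm and 7.16 degrees, less where a joint would pass 70% of its speed; a pose out of reach is approached as far as the arm can. A call with a number of a shift or a turn outside -1 to 1 is refused whole. A call with a gripper value outside its range is refused whole. The fingers move at their own pace and stop on an object; the grip force is fixed at half the most. Time passes only in rows, so rows that do not move let the fingers close, or fill a call up. It gives the time, the measured TCP pose, the force, the opening and the grip force at its end, in the units of the state.
- bot.get_obs(): the state, without advancing time (a new reading comes with each control period).
- camera(name): name is "scene" or "top" or "wrist"; returns (picture, depth): 384x512x3 uint8, red, green, blue; 384x512 float32, m along the optical axis (not along the pixel's ray), 0 where there is no reading.
- get_calibration(name): a dict with "fov_y" (degrees; the focal length in pixels is half the picture's height over the tangent of half this angle, whatever the lens; pixels are square), "cx", "cy" (the principal point, pixels), "rvec" (rotation vector, rad) and "tvec" (3), from world to camera coordinates, as OpenCV has them. Camera axes: x right, y down, z forward; pixel columns grow to the right and rows downward; lengths in m; the calibration is good to about 2 mm. A picture is of the moment at which its call begins: read the wrist's pose just before it. get_calibration takes no time and is no camera call; for the wrist camera it gives the pose at the moment of the call.
- bot.job_done(): hands the job in; it is judged then, once.
The state is a dict: "clock": time; "joint_pos": joint angles; "joint_vel": joint speeds; "tau": joint torques, N m; "eef_pos": TCP position; "tool_rot": TCP orientation; "ft_force": force on the tool from outside, world axes, zero at the start; "ft_torque": the same for the moment, N m; "grip_width": finger opening in m; "grasp_force": force on a finger pad.
Only numpy, scipy, OpenCV 4.12 (cv2) and the standard library are available. Lean on these libraries where they do the work, as an engineer would, in place of code of your own. Each camera call takes 0.05 s, during which the arm holds its last target. There are 200 camera calls.

## Working session

There is one attempt and no reset: what is moved stays moved. The work goes in short steps, Python scripts to look and compute and a tool call to move; the robot and the scene stay as the last step left them, time stands still between calls to the robot, and variables do not carry over. Pictures are saved under pics/ and viewed, at most 10 in all, crops included, and the job is handed in when it is done.

Besides the shell and the picture viewer there is one more tool, called after ">>>" in YAML: its name, and indented under it one key for each argument. apply_moves: Moves the arm, as the interface text tells. Its arguments: {"type":"object","properties":{"steps":{"type":"array"}},"required":["steps"]}

```bash
mkdir -p pics
cat > h.py <<'E'
import numpy as np, cv2
from workcell import bot, camera, get_calibration
def cal(n):
    c=get_calibration(n); f=192/np.tan(np.radians(c["fov_y"])/2)
    R=cv2.Rodrigues(np.array(c["rvec"],float))[0]; return f,c["cx"],c["cy"],R,np.array(c["tvec"],float)
def ray(n,u,v,z):  # onto plane z
    f,cx,cy,R,t=cal(n); o=-R.T@t; d=R.T@np.array([(u-cx)/f,(v-cy)/f,1]); return o+d*(z-o[2])/d[2]
def cloud(n,D):
    f,cx,cy,R,t=cal(n); v,u=np.mgrid[:384,:512]
    P=np.stack([(u-cx)/f*D,(v-cy)/f*D,D],-1); return (P-t)@R
def proj(n,p):
    f,cx,cy,R,t=cal(n); q=R@np.array(p)+t; return q[0]/q[2]*f+cx,q[1]/q[2]*f+cy
E
python3 - <<'E'
from h import *
for n in ("top","scene"):
    im,D=camera(n); cv2.imwrite(f"pics/{n}0.png",cv2.resize(im[:,:,::-1],(800,600),interpolation=cv2.INTER_CUBIC)); np.savez(f"{n}0.npz",im=im,D=D)
    print(n,get_calibration(n),(D>0).mean())
o=bot.get_obs(); print(o)
E
```

```text
top {'fov_y': 48.2660843078159, 'cx': 257.77374684711793, 'cy': 194.04899549224973, 'rvec': array([ 2.18893556, -2.0299459 ,  0.20740247]), 'tvec': array([-0.01618212,  0.5500377 ,  1.31788049])} 0.9956766764322916
scene {'fov_y': 57.9375479467997, 'cx': 250.55755471805767, 'cy': 193.2471920506789, 'rvec': array([ 2.04985413,  1.11193631, -0.48952247]), 'tvec': array([-0.27688399, -0.18722526,  1.27863848])} 0.9960530598958334
{'clock': 0.1, 'joint_pos': array([-1.30599197e+00,  2.41355750e-01,  3.86296292e-03,  1.33519642e+00,
        2.29411454e-05,  1.57082343e+00]), 'joint_vel': array([ 2.40154234e-05, -2.53112863e-03,  1.67492512e-03,  1.08356683e-03,
        2.62510534e-04,  4.22174429e-04]), 'tau': array([ 6.13976426e-04, -3.73138690e+01,  2.53009558e+01,  1.08754207e-02,
       -4.58724071e-05,  1.15175317e-05]), 'eef_pos': array([ 0.13072777, -0.4820583 ,  0.24749443]), 'tool_rot': array([ 9.91248975e-01,  1.32002170e-01, -1.13587144e-04, -9.39666651e-04]), 'ft_force': array([-0.14037933, -0.28841782, -1.84381702]), 'ft_torque': array([-0.01985274,  0.02467788,  0.00394167]), 'grasp_force': 0.0, 'grip_width': 0.08578231647215401}
```

View pics/top0.png

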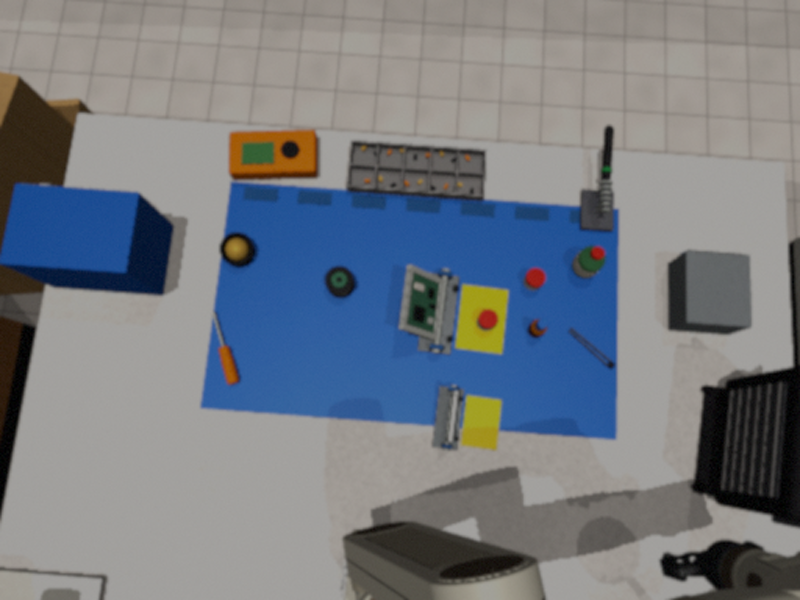

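View pics/scene0.png

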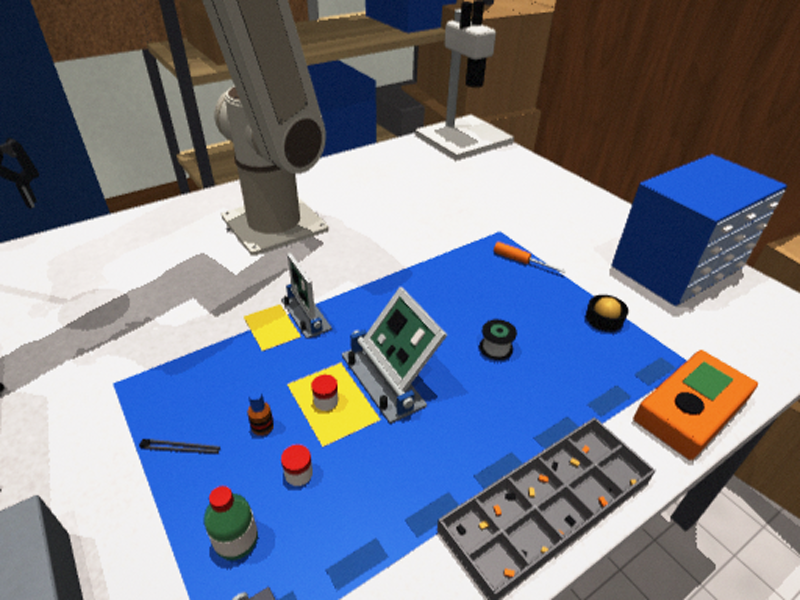

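The top view (800x600) shows two red-lidded jars, at (487,319) on the larger pad and at (535,278). A third red thing at (597,253) is the cap of the green alcohol bottle. World +y is image left, so the jar meant is the one at (487,319), farthest left and standing on the yellow pad. There are two holders, at (432,310) and (450,418). The first is the larger, and its carrier leans left, away from the pad.

```bash
cat > m.py <<'E'
from h import *
def big(m,k=1):
    n,l,s,c=cv2.connectedComponentsWithStats(m.astype(np.uint8)); i=np.argsort(-s[1:,4])[:k]+1; return [(l==j,s[j],c[j]) for j in i]
E
python3 - <<'E'
from m import *
d=np.load("top0.npz"); im,D=d["im"],d["D"]; P=cloud("top",D)
hsv=cv2.cvtColor(im,cv2.COLOR_RGB2HSV)
yel=(abs(hsv[...,0].astype(int)-29)<6)&(hsv[...,1]>150)&(hsv[...,2]>120)
for m,s,c in big(yel,2):
    h=cv2.findContours(cv2.morphologyEx(m.astype(np.uint8),cv2.MORPH_CLOSE,np.ones((15,15))),cv2.RETR_EXTERNAL,cv2.CHAIN_APPROX_NONE)[0][0][:,0].astype(float)
    w=np.array([ray("top",u,v,0.001)[:2] for u,v in h],np.float32)
    print("pad",c,s[4],cv2.minAreaRect(w), np.round(P[m].mean(0),3))
red=((hsv[...,0]<6)|(hsv[...,0]>174))&(hsv[...,1]>170)&(hsv[...,2]>90)
for m,s,c in big(red,3): print("red",c,s[4],np.round(ray("top",*c,0.044),4),np.round(np.median(P[m],0),4), "depth z")
# heights in the region of the big holder etc
for n,(u,v) in dict(bottle=(343,210),spool=(217,180),carrL=(258,195),shaft=(284,200)).items(): print(n,np.round(P[v,u],3))
# carrier: points above 0.05 near holder
x,y,z=P[...,0],P[...,1],P[...,2]
cx,cy=P[195,275][:2]; print("ctr",cx,cy)
M=(abs(x-cx)<.1)&(y>cy-.05)&(y<cy+.16)&(z>.045)
Q=P[M]; print(len(Q),Q.min(0),Q.max(0)); c0=Q.mean(0); uu,ss,vv=np.linalg.svd(Q-c0,full_matrices=False); print(c0,ss,vv)
d=np.load("scene0.npz"); S=cloud("scene",d["D"]); print("bench z scene",np.median(S[300:320,150:170,2]),"top",np.median(P[160:170,230:250,2]))
x,y,z=S[...,0],S[...,1],S[...,2]
M=(abs(x-cx)<.1)&(y>cy-.05)&(y<cy+.16)&(z>.045)
Q=S[M]; print(len(Q),Q.min(0),Q.max(0)); c0=Q.mean(0); uu,ss,vv=np.linalg.svd(Q-c0,full_matrices=False); print(c0,ss,vv)
cv2.imwrite("pics/crop1.png",cv2.resize(im[150:260,240:370,::-1],None,fx=5,fy=5,interpolation=cv2.INTER_CUBIC))
E
```

```text
pad [307.41501564 203.83837331] 959 ((0.5412786602973938, -0.1427357792854309), (0.09386676549911499, 0.13298173248767853), 86.94189453125) [ 0.54  -0.14   0.004]
pad [307.54643963 270.2755418 ] 646 ((0.3238683044910431, -0.1522606611251831), (0.06868888437747955, 0.09703761339187622), 87.22694396972656) [ 0.323 -0.152  0.006]
red [342.07216495 177.75257732] 97 [ 0.627  -0.2446  0.044 ] [ 0.6266 -0.2447  0.0439] depth z
red [311.52222222 204.07777778] 90 [ 0.5324 -0.1496  0.044 ] [ 0.5322 -0.1487  0.0438] depth z
red [382.         161.74418605] 43 [ 0.691  -0.3735  0.044 ] [ 0.6705 -0.3554  0.11  ] depth z
bottle [ 0.517 -0.248  0.063]
spool [0.588 0.161 0.047]
carrL [0.532 0.023 0.129]
shaft [ 0.547 -0.062  0.002]
ctr 0.5482566429327594 -0.029713211517584277
1037 [ 0.45958697 -0.06806831  0.04505212] [0.63149329 0.02980839 0.13608881]
[ 0.54490448 -0.01104552  0.0901239 ] [1.2839859  1.13526404 0.09855649] [[-0.99878403  0.00729636 -0.04875687]
 [-0.03231788  0.64994442  0.75929428]
 [ 0.03722934  0.75994671 -0.64891831]]
bench z scene -6.576908946550515e-05 top 0.0003720823051690782
1868 [ 0.46748693 -0.07036529  0.04500221] [0.6309203  0.02883038 0.13177543]
[ 0.55417222 -0.01418025  0.08735388] [1.72710944 1.44175539 0.11316085] [[ 0.99899749 -0.04475415  0.0010407 ]
 [ 0.02777751  0.63794219  0.76958311]
 [-0.03510595 -0.76878269  0.63854581]]
```

View pics/crop1.png

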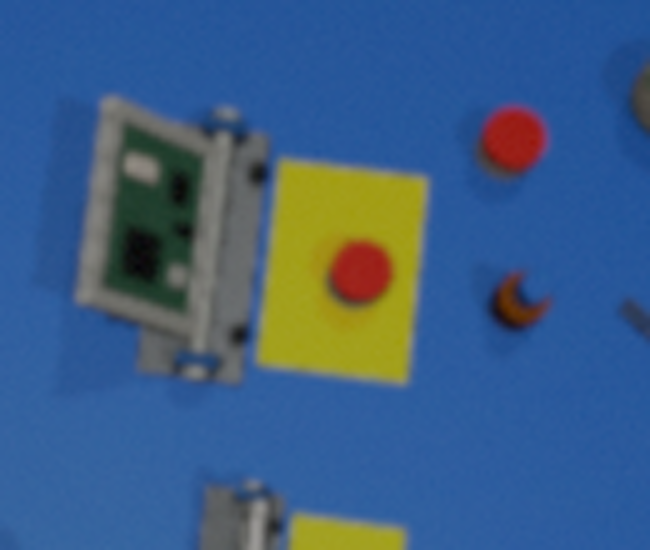

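The crop confirms it: the jar at crop (360,270) stands on the larger pad, beside the carrier that leans away. The other jar at crop (513,138) stands on bare mat.

The measurements agree with each other:
- **Jar:** (0.532, -0.149).
- **Pad:** centre (0.541, -0.143), with the holder at a yaw of about -3°.
- **Hinge:** about (0.546, -0.053).
- **Carrier:** about -0.70 rad.

The plan is to get behind the jar with the fingers part open, so they cradle it without pinching, and drag it along the holder's -x.

>>> apply_moves:
  steps:
    - [[0, 0, 0], [0, 0, 0.034], 0.3]
    - [[0, 0, 0], [0, 0, 0.034], 0.3]
    - [[0, 0, 0], [0, 0, 0.033], 0.3]
    - [[0.14, -0.115, 0], [0, 0, 0], 0.3]
    - [[0.14, -0.115, 0], [0, 0, 0], 0.3]
    - [[0.14, -0.115, 0], [0, 0, 0], 0.3]
    - [[0.14, -0.115, 0], [0, 0, 0], 0.3]
    - [[0.14, -0.115, 0], [0, 0, 0], 0.3]

```text
clock: 0.77
eef_pos: [0.2775, -0.3737, 0.2479]
tool_rot: [1.0, -0.027, -0.0, -0.0]
ft_force: [0.1, -0.5, -0.2]
grip_width: 0.0255
grasp_force: 0.0
```

>>> apply_moves:
  steps:
    - [[0.14, -0.115, 0], [0, 0, 0], 0.3]
    - [[0.14, -0.115, 0], [0, 0, 0], 0.3]
    - [[0.14, -0.115, 0], [0, 0, 0], 0.3]
    - [[0.14, -0.115, 0], [0, 0, 0], 0.3]
    - [[0.14, -0.115, 0], [0, 0, 0], 0.3]
    - [[0.14, -0.115, 0], [0, 0, 0], 0.3]
    - [[0.14, -0.115, 0], [0, 0, 0], 0.3]
    - [[0.14, -0.115, 0], [0, 0, 0], 0.3]

```text
clock: 1.43
eef_pos: [0.511, -0.2016, 0.2478]
tool_rot: [1.0, -0.026, -0.0, -0.0]
ft_force: [0.3, -0.4, -0.7]
grip_width: 0.0254
grasp_force: 0.0
```

>>> apply_moves:
  steps:
    - [[0.111, -0.09, 0], [0, 0, 0], 0.3]
    - [[0.111, -0.09, 0], [0, 0, 0], 0.3]
    - [[0.111, -0.09, 0], [0, 0, 0], 0.3]
    - [[0, 0, 0.18], [0, 0, 0], 0.3]
    - [[0, 0, 0.18], [0, 0, 0], 0.3]
    - [[0, 0, 0.18], [0, 0, 0], 0.3]
    - [[0, 0, 0.18], [0, 0, 0], 0.3]
    - [[0, 0, 0.15], [0, 0, 0], 0.3]

```text
clock: 2.1
eef_pos: [0.5779, -0.1521, 0.0711]
tool_rot: [1.0, -0.026, -0.002, -0.0]
ft_force: [-0.4, 0.3, 0.0]
grip_width: 0.0258
grasp_force: 0.0
```

Run:
```python
from m import *
o=bot.get_obs(); print(o["eef_pos"],o["ft_force"])
im,D=camera("scene"); hsv=cv2.cvtColor(im,cv2.COLOR_RGB2HSV); P=cloud("scene",D)
red=((hsv[...,0]<6)|(hsv[...,0]>174))&(hsv[...,1]>170)&(hsv[...,2]>90)
for m,s,c in big(red,3): print("red",c,s[4],np.round(np.median(P[m],0),4))
print("tip px",proj("scene",o["eef_pos"]-np.array([0,0,.017])))
w,_=camera("wrist")
a=cv2.resize(im[180:320,130:310,::-1],(514,400)); b=cv2.resize(w[:,:,::-1],(280,210)); c=np.zeros((400,794,3),np.uint8); c[:,:514]=a; c[:210,514:]=b
cv2.imwrite("pics/a.png",c)
```

```text
[ 0.5778882  -0.15205584  0.07108786] [-0.44929558  0.29312571  0.0328115 ]
red [188.71794872 292.5       ] 234 [ 0.6319 -0.247   0.0436]
red [140.60431655 317.43884892] 139 [ 0.6744 -0.3564  0.1096]
red [212.52941176 245.55882353] 34 [ 0.5441 -0.1404  0.0437]
tip px (np.float64(214.80019906716848), np.float64(254.2590952256341))
```

View pics/a.png

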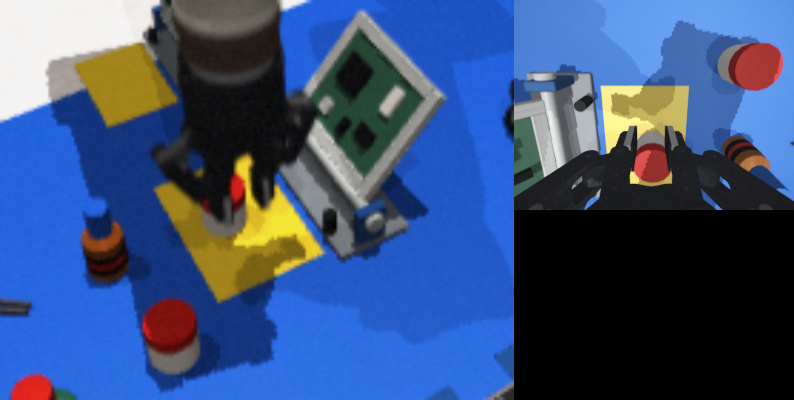

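The view shows the jar between and just behind the part-open fingers: wrist inset (653,160), fingertips at (628,145) and (672,145). Nothing is touched. Next I lower the fingers and drag the jar slowly along -x.

>>> apply_moves:
  steps:
    - [[0, 0, 0.075], [0, 0, 0], 0.3]
    - [[0, 0, 0.075], [0, 0, 0], 0.3]
    - [[0, 0, 0.075], [0, 0, 0], 0.3]
    - [[-0.04, 0, 0], [0, 0, 0], 0.3]
    - [[-0.04, 0, 0], [0, 0, 0], 0.3]
    - [[-0.04, 0, 0], [0, 0, 0], 0.3]
    - [[-0.04, 0, 0], [0, 0, 0], 0.3]
    - [[-0.04, 0, 0], [0, 0, 0], 0.3]

```text
clock: 2.87
eef_pos: [0.5395, -0.1508, 0.031]
tool_rot: [1.0, -0.026, 0.001, 0.0]
ft_force: [0.4, 0.3, 1.0]
grip_width: 0.0257
grasp_force: 0.3
```

```bash
cat > j.py <<'E'
from m import *
for n in ("scene","top"):
    o=bot.get_obs(); im,D=camera(n); hsv=cv2.cvtColor(im,cv2.COLOR_RGB2HSV); P=cloud(n,D)
    red=((hsv[...,0]<6)|(hsv[...,0]>174))&(hsv[...,1]>150)&(hsv[...,2]>60)
    for m,s,c in big(red,4):
        if s[4]>8: print(n,"red",np.round(c),s[4],np.round(np.median(P[m],0),4))
print(o["eef_pos"],o["ft_force"])
E
python3 j.py
```

```text
scene red [189. 294.] 283 [ 0.6348 -0.2478  0.0433]
scene red [141. 319.] 186 [ 0.6777 -0.3567  0.1089]
scene red [208. 242.] 61 [ 0.5291 -0.1445  0.0433]
scene red [167. 273.] 15 [ 0.5424 -0.262   0.0216]
top red [382. 162.] 43 [ 0.6698 -0.3552  0.1094]
[ 0.53731763 -0.15052531  0.03044023] [-1.79330987  0.25836554  0.69062628]
```

>>> apply_moves:
  steps:
    - [[-0.045, 0, 0.01], [0, 0, 0], 0.3]
    - [[-0.05, 0, 0.01], [0, 0, 0], 0.3]
    - [[-0.05, 0, 0], [0, 0, 0], 0.3]
    - [[-0.05, 0, 0], [0, 0, 0], 0.3]
    - [[-0.05, 0, 0], [0, 0, 0], 0.3]
    - [[-0.05, 0, 0], [0, 0, 0], 0.3]
    - [[-0.05, 0, 0], [0, 0, 0], 0.3]
    - [[-0.035, 0, 0], [0, 0, 0], 0.3]

```text
clock: 3.63
eef_pos: [0.4636, -0.1467, 0.026]
tool_rot: [1.0, -0.026, 0.001, 0.0]
ft_force: [1.3, -0.6, 0.2]
grip_width: 0.0259
grasp_force: 0.8
```

>>> apply_moves:
  steps:
    - [[0.0, 0, 0], [0, 0, 0], 0.3]
    - [[0.05, 0, 0], [0, 0, 0], 0.3]
    - [[0.1, 0, 0], [0, 0, 0], 0.3]
    - [[0.1, 0, 0], [0, 0, 0], 0.3]
    - [[0, 0, -0.15], [0, 0, 0], 0.3]
    - [[0, 0, -0.2], [0, 0, 0], 0.3]
    - [[0, 0, -0.2], [0, 0, 0], 0.1]
    - [[0, 0, -0.2], [0, 0, 0], 0]

```text
clock: 4.3
eef_pos: [0.5133, -0.149, 0.1764]
tool_rot: [1.0, -0.026, -0.001, -0.0]
ft_force: [1.4, -0.4, 0.2]
grip_width: 0.0023
grasp_force: 0.0
```

```bash
python3 j.py
```

```text
scene red [189. 294.] 280 [ 0.6347 -0.2469  0.0433]
scene red [141. 319.] 186 [ 0.6778 -0.3566  0.109 ]
scene red [191. 222.] 169 [ 0.4408 -0.1472  0.043 ]
scene red [168. 272.] 13 [ 0.5421 -0.26    0.022 ]
top red [382. 162.] 43 [ 0.6696 -0.355   0.1095]
[ 0.51794665 -0.15033925  0.1856958 ] [ 1.04992074 -0.28122218  5.13965312]
```

The jar now stands at about (0.437, -0.147) with its lid at 43 mm height, roughly 12 mm clear of the pad's edge. The fingers are shut. Next I go over to the carrier's back (solder) side, high, and then lower the fingers behind the free edge.

>>> apply_moves:
  steps:
    - [[0, 0, -0.15], [0, 0, 0], 0]
    - [[0.019, -0.185, 0], [0, 0, 0], 0]
    - [[0.019, -0.185, 0], [0, 0, 0], 0]
    - [[0.019, -0.185, 0], [0, 0, 0], 0]
    - [[0.019, -0.185, 0], [0, 0, 0], 0]
    - [[0.019, -0.185, 0], [0, 0, 0], 0]
    - [[0.019, -0.185, 0], [0, 0, 0], 0]
    - [[0, 0, 0.1], [0, 0, 0], 0]

```text
clock: 5.07
eef_pos: [0.5488, 0.026, 0.1899]
tool_rot: [1.0, 0.014, 0.004, -0.021]
ft_force: [0.8, -0.6, 0.3]
grip_width: -0.0001
grasp_force: 0.0
```

```bash
cat > c.py <<'E'
from m import *
o=bot.get_obs(); e=o["eef_pos"]; H=np.array([.546,-.053,.035]); hx=np.array([.9986,-.053,0]); hy=np.array([.053,.9986,0])
print("eef",e,"F",o["ft_force"],"w",o["grip_width"],"holder tip", np.round([(e-H)@hx,(e-H)@hy,e[2]-.017],4))
def carr(n,lo=.045):
    im,D=camera(n); P=cloud(n,D)-H; X,Y,Z=P@hx,P@hy,P[...,2]+.035
    hsv=cv2.cvtColor(im,cv2.COLOR_RGB2HSV)
    light=(hsv[...,1]<90)&(hsv[...,2]>110)|((hsv[...,0]>45)&(hsv[...,0]<85)&(hsv[...,1]>60))
    M=(abs(X)<.066)&(Y>-.135)&(Y<.11)&(Z>lo)&(Z<.18)&light&(np.hypot(Y,Z-.035)<.128)
    if M.sum()<50: print(n,"few",M.sum()); return im
    th=np.arctan2(-Y[M],Z[M]-.035); r=np.hypot(Y[M],Z[M]-.035); far=r>.07
    q=np.c_[Y[M],Z[M]]; vx,vy,x0,y0=cv2.fitLine(q.astype(np.float32),cv2.DIST_HUBER,0,.005,.01).ravel(); 
    print(n,M.sum(),"theta polar",np.round(np.median(th[far]),3),"fit slope",np.round(np.arctan2(-vx*np.sign(vy),abs(vy)),3),"off",np.round((0-x0)*vy-(.035-y0)*vx,4),"rmax",r.max().round(4))
    return im
if __name__=="__main__":
    for n in ("scene","top"): carr(n)
E
python3 c.py
python3 - <<'E'
import numpy as np
def pt(t,r=120): return np.array([-r*np.sin(t)+5*np.cos(t),35+r*np.cos(t)+5*np.sin(t)])
for r,ts in ((120,np.arange(-.75,.06,.1)),(115,np.arange(0,1.58,.1))):
    p=np.array([pt(t,r) for t in ts]); print(r); 
    for i in range(len(ts)): print(round(ts[i],2),p[i].round(1), "d/200",(np.round(-(p[i]-p[i-1])/200,3) if i else ''))
E
```

```text
eef [0.54879406 0.02603636 0.18987285] F [ 0.79813133 -0.6251666   0.28014026] w -7.836027846749108e-05 holder tip [-0.0014  0.0791  0.1729]
scene 1368 theta polar -0.661 fit slope -0.69 off 0.0029 rmax 0.1206
top few 0
120
-0.75 [ 85.5 119.4] d/200 
-0.65 [ 76.6 127.5] d/200 [ 0.044 -0.041]
-0.55 [ 67.  134.7] d/200 [ 0.048 -0.036]
-0.45 [ 56.7 140.9] d/200 [ 0.051 -0.031]
-0.35 [ 45.8 146. ] d/200 [ 0.054 -0.026]
-0.25 [ 34.5 150. ] d/200 [ 0.057 -0.02 ]
-0.15 [ 22.9 152.9] d/200 [ 0.058 -0.014]
-0.05 [ 11.  154.6] d/200 [ 0.059 -0.008]
0.05 [ -1.  155.1] d/200 [ 0.06  -0.002]
115
0.0 [  5. 150.] d/200 
0.1 [ -6.5 149.9] d/200 [0.058 0.   ]
0.2 [-17.9 148.7] d/200 [0.057 0.006]
0.3 [-29.2 146.3] d/200 [0.056 0.012]
0.4 [-40.2 142.9] d/200 [0.055 0.017]
0.5 [-50.7 138.3] d/200 [0.053 0.023]
0.6 [-60.8 132.7] d/200 [0.05  0.028]
0.7 [-70.3 126.2] d/200 [0.047 0.033]
0.8 [-79.  118.7] d/200 [0.044 0.037]
0.9 [-87.  110.4] d/200 [0.04  0.042]
1.0 [-94.1 101.3] d/200 [0.035 0.045]
1.1 [-100.2   91.6] d/200 [0.031 0.049]
1.2 [-105.4   81.3] d/200 [0.026 0.051]
1.3 [-109.5   70.6] d/200 [0.02  0.054]
1.4 [-112.5   59.5] d/200 [0.015 0.056]
1.5 [-114.4   48.1] d/200 [0.009 0.057]
```

Run:
```python
from h import *
from scipy.spatial.transform import Rotation as R
o=bot.get_obs(); print(o["joint_pos"].round(3),o["joint_vel"].round(3),o["eef_pos"].round(4),o["tool_rot"].round(4)); print(R.from_quat(o["tool_rot"]).as_matrix().round(3))
```

```text
[0.023 0.367 0.009 1.219 0.039 3.141] [-0.023 -0.02   0.026  0.052 -0.003 -0.001] [0.5437 0.0237 0.1837] [ 0.9997  0.0119 -0.0032 -0.0195]
[[ 1.     0.024 -0.007]
 [ 0.024 -0.999  0.039]
 [-0.006 -0.039 -0.999]]
```

Joint 6 ran into its range limit at 3.14, which cut the move short and tilted the tool about 2°. Nothing was touched. I'll turn the tool a quarter turn so that tool x lies along the holder's y, with joint 6 near mid range.

>>> apply_moves:
  steps:
    - [[0, 0, -0.05], [0, 0, -0.035], 0]
    - [[0, 0, -0.05], [0, 0, -0.039], 0]
    - [[0, 0, 0], [0, 0, -0.039], 0]
    - [[0, 0, 0], [0, 0, -0.039], 0]
    - [[0, 0, 0], [0, 0, -0.039], 0]
    - [[0, 0, 0], [0, 0, -0.039], 0]
    - [[0, 0, 0], [0, 0, -0.039], 0]
    - [[0, 0, 0], [0, 0, -0.039], 0]

```text
clock: 5.83
eef_pos: [0.5451, 0.0213, 0.2068]
tool_rot: [0.879, 0.477, 0.008, -0.018]
ft_force: [0.1, 0.4, -0.4]
grip_width: -0.0
grasp_force: 0.0
```

>>> apply_moves:
  steps:
    - [[0, 0, 0], [0, 0, -0.039], 0]
    - [[0, 0, 0], [0, 0, -0.039], 0]
    - [[0, 0, 0], [0, 0, -0.039], 0]
    - [[0, 0, 0], [0, 0, -0.039], 0]
    - [[0, 0, 0], [0, 0, -0.01], 0]
    - [[0, 0, 0], [0, 0, 0], 0]
    - [[0, 0, 0], [0, 0, 0], 0]
    - [[0, 0, 0], [0, 0, 0], 0]

```text
clock: 6.5
eef_pos: [0.5452, 0.0217, 0.2067]
tool_rot: [0.728, 0.685, 0.013, -0.015]
ft_force: [0.2, -0.5, -0.2]
grip_width: 0.0001
grasp_force: 0.0
```

```bash
cat > fix.py <<'E'
from h import *
from scipy.spatial.transform import Rotation as R
o=bot.get_obs(); Rt=R.from_quat(o["tool_rot"]); a=np.radians(-3.05)
hx=np.array([np.cos(a),np.sin(a),0]); hy=np.array([-np.sin(a),np.cos(a),0])
W=R.from_matrix(np.c_[hy,hx,[0,0,-1]])
print(o["joint_pos"].round(3),o["eef_pos"].round(4),"turn/pi",((Rt.inv()*W).as_rotvec()/np.pi).round(4))
d=o["eef_pos"]-[.546,-.053,0]; print("holder TCP",(d@hx).round(4),(d@hy).round(4),d[2].round(4),"F",o["ft_force"].round(1))
E
python3 fix.py
```

```text
[0.019 0.352 0.048 1.268 0.039 1.651] [0.5452 0.0217 0.2067] turn/pi [-0.0012 -0.0124 -0.0025]
holder TCP -0.0047 0.0745 0.2067 F [ 0.2 -0.5 -0.2]
```

>>> apply_moves:
  steps:
    - [[0, 0, 0], [-0.001, -0.0124, -0.0025], 0]
    - [[0.09, 0.012, 0], [0, 0, 0], 0]
    - [[0.09, 0.012, 0], [0, 0, 0], 0]
    - [[0, 0, 0.1], [0, 0, 0], 0]
    - [[0, 0, 0.1], [0, 0, 0], 0]
    - [[0, 0, 0.1], [0, 0, 0], 0]
    - [[0, 0, 0.09], [0, 0, 0], 0]
    - [[0, 0, 0], [0, 0, 0], 0]

```text
clock: 7.17
eef_pos: [0.549, 0.0575, 0.1248]
tool_rot: [0.725, 0.688, -0.003, -0.003]
ft_force: [-0.4, -0.8, -0.6]
grip_width: -0.0001
grasp_force: 0.0
```

```bash
python3 fix.py
python3 - <<'E'
from m import *
im,_=camera("scene"); w,_=camera("wrist")
a=cv2.resize(im[150:290,190:370,::-1],(514,400)); b=cv2.resize(w[:,:,::-1],(280,210)); c=np.zeros((400,794,3),np.uint8); c[:,:514]=a; c[:210,514:]=b
cv2.imwrite("pics/b.png",c)
E
```

```text
[ 0.104  0.43  -0.058  1.091  0.     1.727] [0.549  0.0575 0.1248] turn/pi [-0.0025  0.0003  0.0003]
holder TCP -0.0028 0.1105 0.1248 F [-0.4 -0.8 -0.6]
```

View pics/b.png

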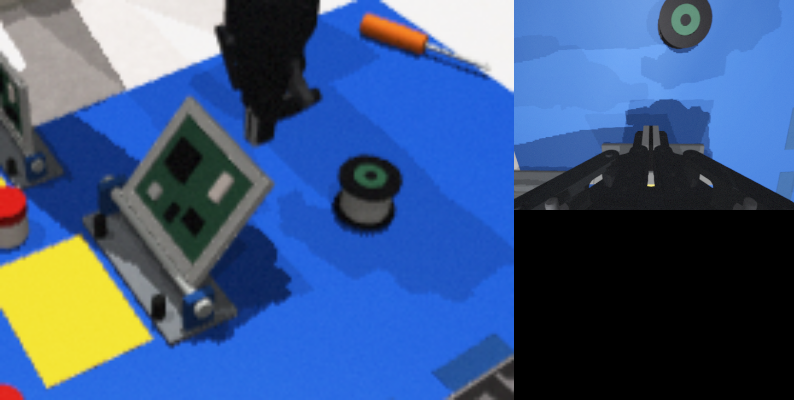

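The scene view shows the shut fingertips behind the leaning carrier's free edge: tip at crop (258,138), edge corner at (190,100). The spool is well clear, and the jar stands off the pad. Now I push the edge along its arc.

>>> apply_moves:
  steps:
    - [[-0.03, 0, 0], [0, 0, 0], 0]
    - [[-0.03, 0, 0], [0, 0, 0], 0]
    - [[-0.03, 0, 0], [0, 0, 0], 0]
    - [[-0.022, 0, -0.018], [0, 0, 0], 0]
    - [[-0.022, 0, -0.018], [0, 0, 0], 0]
    - [[-0.023, 0, -0.018], [0, 0, 0], 0]
    - [[-0.024, 0, -0.017], [0, 0, 0], 0]
    - [[-0.024, 0, -0.017], [0, 0, 0], 0]

```text
clock: 7.93
eef_pos: [0.5498, 0.0164, 0.1467]
tool_rot: [0.725, 0.689, 0.0, -0.0]
ft_force: [0.6, 2.6, -1.2]
grip_width: -0.0
grasp_force: 1.1
```

```bash
python3 fix.py; python3 c.py
```

```text
[ 0.03   0.402 -0.04   1.129  0.     1.652] [0.5498 0.0164 0.1467] turn/pi [-0.     -0.0001  0.0005]
holder TCP 0.0001 0.0695 0.1467 F [ 0.6  2.6 -1.2]
eef [0.54980687 0.01641863 0.14670707] F [ 0.57681635  2.60656452 -1.17368083] w -3.4400014083711115e-05 holder tip [1.000e-04 6.950e-02 1.297e-01]
scene 1104 theta polar -0.438 fit slope -0.472 off 0.0027 rmax 0.1212
top few 0
```

>>> apply_moves:
  steps:
    - [[-0.026, 0, -0.015], [0, 0, 0], 0]
    - [[-0.027, 0, -0.013], [0, 0, 0], 0]
    - [[-0.027, 0, -0.012], [0, 0, 0], 0]
    - [[-0.028, 0, -0.01], [0, 0, 0], 0]
    - [[-0.028, 0, -0.009], [0, 0, 0], 0]
    - [[-0.029, 0, -0.007], [0, 0, 0], 0]
    - [[-0.029, 0, -0.006], [0, 0, 0], 0]
    - [[-0.029, 0, -0.004], [0, 0, 0], 0]

```text
clock: 8.7
eef_pos: [0.5472, -0.0283, 0.1614]
tool_rot: [0.725, 0.689, -0.0, -0.0]
ft_force: [-1.5, 2.1, -1.2]
grip_width: 0.0001
grasp_force: 1.1
```

>>> apply_moves:
  steps:
    - [[-0.029, 0, -0.001], [0, 0, 0], 0]
    - [[-0.029, 0, 0], [0, 0, 0], 0]
    - [[-0.029, 0, 0.001], [0, 0, 0], 0]
    - [[-0.028, 0, 0.003], [0, 0, 0], 0]
    - [[-0.028, 0, 0.004], [0, 0, 0], 0]
    - [[-0.028, 0, 0.006], [0, 0, 0], 0]
    - [[-0.028, 0, 0.007], [0, 0, 0], 0]
    - [[-0.027, 0, 0.008], [0, 0, 0], 0]

```text
clock: 9.37
eef_pos: [0.5456, -0.0737, 0.1559]
tool_rot: [0.725, 0.689, 0.0, 0.0]
ft_force: [0.3, 1.1, 3.4]
grip_width: -0.0
grasp_force: 1.1
```

```bash
python3 fix.py; python3 c.py
```

```text
[-0.134  0.394 -0.026  1.15  -0.     1.488] [ 0.5456 -0.0737  0.1559] turn/pi [0.0002 0.0001 0.0005]
holder TCP 0.0007 -0.0207 0.1559 F [0.3 1.1 3.4]
eef [ 0.54555085 -0.0736555   0.15594689] F [0.26724047 1.10760846 3.40355962] w -4.4323063354218345e-05 holder tip [ 0.0006 -0.0207  0.1389]
scene 154 theta polar 0.33 fit slope -1.385 off 0.118 rmax 0.1222
top few 0
```

>>> apply_moves:
  steps:
    - [[-0.026, 0, 0.009], [0, 0, 0], 0]
    - [[-0.026, 0, 0.01], [0, 0, 0], 0]
    - [[-0.025, 0, 0.011], [0, 0, 0], 0]
    - [[-0.025, 0, 0.013], [0, 0, 0], 0]
    - [[-0.024, 0, 0.014], [0, 0, 0], 0]
    - [[-0.023, 0, 0.015], [0, 0, 0], 0]
    - [[-0.022, 0, 0.017], [0, 0, 0], 0]
    - [[-0.021, 0, 0.018], [0, 0, 0], 0]

```text
clock: 10.13
eef_pos: [0.5432, -0.1119, 0.1341]
tool_rot: [0.725, 0.689, -0.0, 0.0]
ft_force: [0.8, 0.0, 3.3]
grip_width: 0.0001
grasp_force: 1.0
```

```bash
python3 fix.py; python3 c.py
```

```text
[-0.203  0.421 -0.046  1.104 -0.     1.42 ] [ 0.5432 -0.1119  0.1341] turn/pi [-0.      0.0001  0.0004]
holder TCP 0.0004 -0.059 0.1341 F [0.8 0.  3.3]
eef [ 0.54323523 -0.11191022  0.13412743] F [0.8043968  0.01759939 3.2861857 ] w 8.212499014275697e-05 holder tip [ 0.0004 -0.059   0.1171]
scene 520 theta polar 0.717 fit slope 0.748 off 0.0027 rmax 0.1218
top 61 theta polar nan fit slope 0.961 off 0.0084 rmax 0.0416
  return _methods._mean(a, axis=axis, dtype=dtype,
  ret = ret.dtype.type(ret / rcount)
```

>>> apply_moves:
  steps:
    - [[-0.02, 0, 0.018], [0, 0, 0], 0]
    - [[-0.019, 0, 0.019], [0, 0, 0], 0]
    - [[-0.018, 0, 0.02], [0, 0, 0], 0]
    - [[-0.017, 0, 0.021], [0, 0, 0], 0]
    - [[-0.016, 0, 0.022], [0, 0, 0], 0]
    - [[-0.015, 0, 0.023], [0, 0, 0], 0]
    - [[-0.014, 0, 0.024], [0, 0, 0], 0]
    - [[-0.012, 0, 0.024], [0, 0, 0], 0]

```text
clock: 10.9
eef_pos: [0.5419, -0.1378, 0.0997]
tool_rot: [0.725, 0.689, -0.0, -0.0]
ft_force: [0.1, 0.6, 2.6]
grip_width: 0.0
grasp_force: 0.7
```

```bash
python3 fix.py; python3 c.py 2>/dev/null
```

```text
[-0.249  0.461 -0.08   1.03   0.     1.374] [ 0.5419 -0.1378  0.0997] turn/pi [-0.     -0.      0.0005]
holder TCP 0.0004 -0.0849 0.0997 F [0.1 0.6 2.6]
eef [ 0.54189584 -0.13779908  0.09969069] F [0.08340542 0.59420018 2.58916673] w 3.9761444030971125e-06 holder tip [ 0.0004 -0.0849  0.0827]
scene 870 theta polar 1.107 fit slope 1.13 off 0.002 rmax 0.1278
top 355 theta polar nan fit slope 1.251 off 0.007 rmax 0.0672
```

>>> apply_moves:
  steps:
    - [[-0.011, 0, 0.024], [0, 0, 0], 0]
    - [[-0.01, 0, 0.024], [0, 0, 0], 0]
    - [[-0.009, 0, 0.023], [0, 0, 0], 0]
    - [[-0.008, 0, 0.022], [0, 0, 0], 0]
    - [[-0.006, 0, 0.02], [0, 0, 0], 0]
    - [[-0.005, 0, 0.018], [0, 0, 0], 0]
    - [[-0.004, 0, 0.016], [0, 0, 0], 0]
    - [[-0.003, 0, 0.014], [0, 0, 0], 0]

```text
clock: 11.67
eef_pos: [0.5413, -0.1483, 0.0675]
tool_rot: [0.725, 0.689, 0.0, -0.0]
ft_force: [1.3, 1.9, 1.2]
grip_width: -0.0001
grasp_force: 1.2
```

>>> apply_moves:
  steps:
    - [[0, 0, 0.008], [0, 0, 0], 0]
    - [[0, 0, 0.008], [0, 0, 0], 0]
    - [[0, 0, 0.008], [0, 0, 0], 0]
    - [[0, 0, 0.006], [0, 0, 0], 0]
    - [[0, 0, 0.006], [0, 0, 0], 0]
    - [[0, 0, 0.005], [0, 0, 0], 0]
    - [[0, 0, 0.005], [0, 0, 0], 0]
    - [[0, 0, 0.004], [0, 0, 0], 0]

```text
clock: 12.33
eef_pos: [0.5413, -0.1489, 0.058]
tool_rot: [0.725, 0.689, -0.0, 0.0]
ft_force: [0.1, -0.7, 2.4]
grip_width: 0.0001
grasp_force: 0.9
```

```bash
python3 fix.py; python3 c.py 2>/dev/null
```

```text
[-2.680e-01  5.110e-01 -1.230e-01  9.380e-01 -1.000e-03  1.354e+00] [ 0.5413 -0.1489  0.058 ] turn/pi [-0.0001  0.0002  0.0004]
holder TCP 0.0004 -0.096 0.058 F [ 0.1 -0.7  2.4]
eef [ 0.54125007 -0.14891005  0.05798832] F [ 0.11550645 -0.69606796  2.44634361] w 0.00013409650977293935 holder tip [ 0.0003 -0.096   0.041 ]
scene few 40
top few 21
```

>>> apply_moves:
  steps:
    - [[0, 0, 0.004], [0, 0, 0], 0]
    - [[0, 0, 0.004], [0, 0, 0], 0]
    - [[0, 0, 0.003], [0, 0, 0], 0]
    - [[0, 0, 0.003], [0, 0, 0], 0]
    - [[0, 0, 0], [0, 0, 0], 0]
    - [[0, 0, 0], [0, 0, 0], 0]
    - [[0, 0, 0], [0, 0, 0], 0]
    - [[0, 0, 0], [0, 0, 0], 0]

```text
clock: 13.1
eef_pos: [0.5412, -0.1484, 0.0551]
tool_rot: [0.725, 0.689, 0.0, -0.0]
ft_force: [-0.6, 0.0, 1.0]
grip_width: 0.0
grasp_force: 0.3
```

>>> apply_moves:
  steps:
    - [[0, 0, 0.004], [0, 0, 0], 0]
    - [[0, 0, 0.003], [0, 0, 0], 0]
    - [[0, 0, 0.003], [0, 0, 0], 0]
    - [[0, 0, 0.003], [0, 0, 0], 0]
    - [[0, 0, 0.002], [0, 0, 0], 0]
    - [[0, 0, 0], [0, 0, 0], 0]
    - [[0, 0, 0], [0, 0, 0], 0]
    - [[0, 0, 0], [0, 0, 0], 0]

```text
clock: 13.77
eef_pos: [0.5412, -0.1484, 0.0539]
tool_rot: [0.725, 0.689, 0.0, 0.0]
ft_force: [-3.7, 1.3, 12.2]
grip_width: 0.0002
grasp_force: 6.1
```

The force climbed to 12 N with no further travel, so the carrier is at its stop. I'll lift off and check.

>>> apply_moves:
  steps:
    - [[0, 0, -0.02], [0, 0, 0], 0]
    - [[0, 0, -0.05], [0, 0, 0], 0]
    - [[0, 0, -0.15], [0, 0, 0], 0]
    - [[0, 0, -0.2], [0, 0, 0], 0]
    - [[0, 0, -0.2], [0, 0, 0], 0]
    - [[0, 0, -0.2], [0, 0, 0], 0]
    - [[0, 0, -0.15], [0, 0, 0], 0]
    - [[0, 0, 0], [0, 0, 0], 0]

```text
clock: 14.43
eef_pos: [0.5447, -0.1493, 0.2546]
tool_rot: [0.725, 0.689, 0.004, 0.006]
ft_force: [0.7, -0.6, 0.5]
grip_width: 0.0002
grasp_force: 0.0
```

>>> apply_moves:
  steps:
    - [[0.15, 0, 0], [0, 0, 0], 0]
    - [[0.2, 0, 0], [0, 0, 0], 0]
    - [[0.2, 0, 0], [0, 0, 0], 0]
    - [[0.2, 0, 0], [0, 0, 0], 0]
    - [[0.2, 0, 0], [0, 0, 0], 0]
    - [[0.2, 0, 0], [0, 0, 0], 0]
    - [[0.15, 0, 0], [0, 0, 0], 0]
    - [[0, 0, 0], [0, 0, 0], 0]

```text
clock: 15.1
eef_pos: [0.5543, 0.1168, 0.2458]
tool_rot: [0.723, 0.691, 0.001, -0.001]
ft_force: [0.2, 0.3, -0.1]
grip_width: -0.0001
grasp_force: 0.0
```

Run:
```python
from m import *
H=np.array([.546,-.053,0]); hx=np.array([.9986,-.053,0]); hy=np.array([.053,.9986,0])
print(bot.get_obs()["eef_pos"])
for n in ("scene","top"):
    im,D=camera(n); P=cloud(n,D)-H; X,Y,Z=P@hx,P@hy,P[...,2]
    M=(abs(X)<.06)&(Y<-.012)&(Y>-.115)&(Z>.02)&(Z<.08); A=np.c_[Y[M],np.ones(M.sum())]; k=np.linalg.lstsq(A,Z[M],rcond=None)[0]
    print(n,M.sum(),"z slope vs y",k, "z at -.11",k@[-.11,1])
    hsv=cv2.cvtColor(im,cv2.COLOR_RGB2HSV); red=((hsv[...,0]<6)|(hsv[...,0]>174))&(hsv[...,1]>150)&(hsv[...,2]>60)
    for m,s,c in big(red,4):
        if s[4]>15: print(n,"red",np.round(c),s[4],np.round(np.median(P[m]+H,0),4))
    if n=="scene": a=cv2.resize(im[140:330,70:370,::-1],(790,500))
cv2.imwrite("pics/d.png",a)
```

```text
[0.55432535 0.11681155 0.24584433]
scene 1521 z slope vs y [-0.00114374  0.03715567] z at -.11 0.037281477683186036
scene red [189. 294.] 277 [ 0.6346 -0.2469  0.0432]
scene red [141. 319.] 186 [ 0.6777 -0.3565  0.1091]
scene red [191. 222.] 167 [ 0.4411 -0.1471  0.0429]
top 1151 z slope vs y [-0.00609875  0.03695683] z at -.11 0.03762768826013201
top red [308. 234.] 104 [ 0.4335 -0.144   0.0437]
top red [342. 178.] 98 [ 0.6274 -0.2446  0.0433]
top red [382. 162.] 44 [ 0.6699 -0.3547  0.11  ]
```

View pics/d.png

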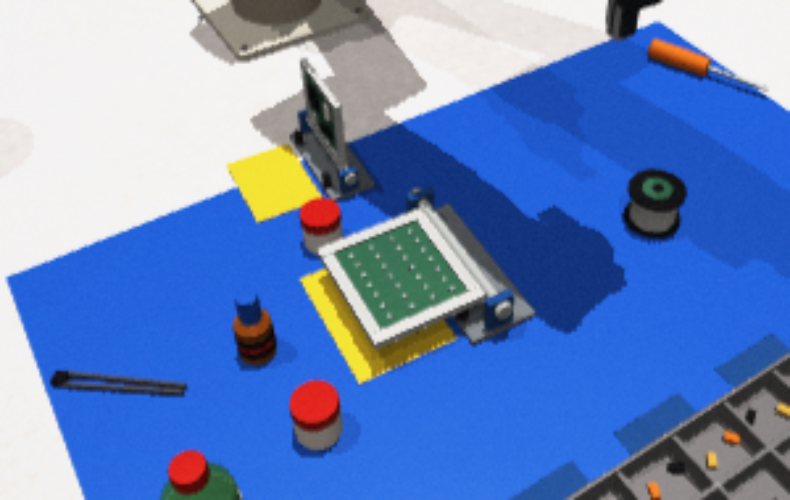

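The carrier lies flat, solder dots up, at crop (405,275), with a slope within 0.006 rad. The jar stands off the pad at crop (320,225). The bottle, spool, tweezers and second jar look unmoved.

```bash
python3 -c "
from workcell import bot
print(bot.job_done())"
```

```text
the job is handed in; nothing more can be done
None
```

The job is handed in at about 15 s of the 58 s allowed: the jar stands about 17 mm clear of the pad, and the carrier was pushed over slowly and lies flat at its stop, solder side up, with the other things in view apparently unmoved.

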